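# Re-home the breaker modules in reverse order

### The job

Move the four breaker modules from the steel cradle into the empty blue rack in reverse order, so that the module at the left end of the cradle's row ends at the right end of the rack's row, and so on down the row (the coloured tags on the cradle show which module stood where). Stand each one upright and fully down in its own slot, set down gently and not dropped or tipped over, and leave the orange test meter where it lies.

Things in the scene. Friction and masses are not known exactly. Their poses are not given: they have to be found in the camera images.
- module_red: Loose breaker module: black block 80 (x) x 36 (y) x 60 mm high, red top face, on its middle an upright red grip block 16 (x) x 30 (y) x 45 mm high (105 mm in all); 0.18-0.35 kg. Origin: centre of underside; z up. Starts in a random slot of the cradle: steel, four slots in a row along the modules' y, 62 mm apart, floor and walls like the blue rack's. Grip block free on its x faces.
- module_blue: Loose breaker module: black block 80 (x) x 36 (y) x 60 mm high, blue top face, on its middle an upright blue grip block 16 (x) x 30 (y) x 45 mm high (105 mm in all); 0.18-0.35 kg. Origin: centre of underside; z up. Starts in a random slot of the cradle: steel, four slots in a row along the modules' y, 62 mm apart, floor and walls like the blue rack's. Grip block free on its x faces.
- module_yellow: Loose breaker module: black block 80 (x) x 36 (y) x 60 mm high, yellow top face, on its middle an upright yellow grip block 16 (x) x 30 (y) x 45 mm high (105 mm in all); 0.18-0.35 kg. Origin: centre of underside; z up. Starts in a random slot of the cradle: steel, four slots in a row along the modules' y, 62 mm apart, floor and walls like the blue rack's. Grip block free on its x faces.
- module_green: Loose breaker module: black block 80 (x) x 36 (y) x 60 mm high, green top face, on its middle an upright green grip block 16 (x) x 30 (y) x 45 mm high (105 mm in all); 0.18-0.35 kg. Origin: centre of underside; z up. Starts in a random slot of the cradle: steel, four slots in a row along the modules' y, 62 mm apart, floor and walls like the blue rack's. Grip block free on its x faces.
- tag_red: Fixed flat red tag, 22 (x) x 36 (y) x 4 mm, on the cradle's white ledge beside the slot where the red module starts: origin (centre of underside) 71 mm along +x from that module's starting origin, 10 mm above the table, same yaw. Stays put as the record of the old order.
- tag_blue: Fixed flat blue tag, 22 (x) x 36 (y) x 4 mm, on the cradle's white ledge beside the slot where the blue module starts: origin (centre of underside) 71 mm along +x from that module's starting origin, 10 mm above the table, same yaw. Stays put as the record of the old order.
- tag_yellow: Fixed flat yellow tag, 22 (x) x 36 (y) x 4 mm, on the cradle's white ledge beside the slot where the yellow module starts: origin (centre of underside) 71 mm along +x from that module's starting origin, 10 mm above the table, same yaw. Stays put as the record of the old order.
- tag_green: Fixed flat green tag, 22 (x) x 36 (y) x 4 mm, on the cradle's white ledge beside the slot where the green module starts: origin (centre of underside) 71 mm along +x from that module's starting origin, 10 mm above the table, same yaw. Stays put as the record of the old order.
- rack: Fixed rack, blue walls, white floor, 112 (x) x 254 (y) x 22 mm high, beside the cradle (left or right). Origin: centre of underside, on the table. Four open slots along y, centres at y = -93, -31, 31, 93 mm, x = 0, each 100 (x) x 56 (y) mm inside, floor 6 mm above the table, walls 16 mm above that. Modules stand with x along the rack's x (either way). Yaw of rack and cradle within 0.3 rad of 0.
- cradle: Fixed dark steel cradle with aluminium walls that holds the four modules at the start, a row of slots of the same sizes and places as the blue rack's (origin: centre of its slots' underside, on the table), plus a white ledge 30 mm wide and 10 mm high along its +x side that carries the coloured tags.
- meter: Loose orange hand-held test meter, 80 (x) by 160 (y) by 34 mm high (41 mm at the dial), 0.4 kg, lying on the table to one side of the cradle and rack. Origin: centre of the underside. A bystander: not to be moved.

How it is judged:
By the outcome, as a careful person would: the job done as asked, in the order asked, and still so for the second after the job is handed in, with the robot touching nothing.
It also fails if it takes over 93 s, if anything falls off the work surface, if the arm or the gripper's body presses on something with over 40 N, if the wrist force passes 120 N, or if a joint passes its speed limit or range.

### The arm

A 6-joint arm with a two-finger parallel gripper is mounted at the origin on the work surface. World frame = base frame: x ahead of the robot, y to its left, z up, the work surface at z = 0. Lengths are in m, angles in rad, forces in N, time in s.
With the tool pointing down it reaches from about 0.35 to 0.95 m from the base axis. Payload 17.4 kg.
Tool frame: the origin (TCP) lies on the centre line of the jaws, within the pads' length; the fingertips stand 25 mm ahead of it and the grasp point (between the pads) lies 6 mm ahead of it; z points along the fingers, y is the line along which they close (so a half turn about z gives the same grasp; the last joint's range is limited). The gripper opens to 93 mm and grips with 3 to 60 N. Pads are 15 mm wide; open, the fingers measure 128 mm over their backs; the gripper's body (75 mm by 188 mm) begins 65 mm behind the grasp point.
Start: joints at [-0.038, 0.116, 1.442, -0, 1.584, -0.038], TCP at [0.675, -0, 0.217] pointing down, gripper open.
Joint ranges: [-2.83, 2.83], [-0.83, 2.19], [0.07, 2.5], [-1.14, 4.28], [0.01, 3], [-2.97, 2.97]. Speed limits (rad/s): [1.89, 1.89, 2.22, 3.14, 3.14, 3.14].

### API

Orientations are given as a unit quaternion [w, x, y, z].
In Python, from plant import bot gives the robot as it stands.
- The arm moves only by the tool send_rows, never from a script. Its argument "steps" is a list of rows, each an object with "delta_rot": the turn, a rotation vector about the tool's x, y, z in degrees, a list of three; "xyz": the shift along the tool's x, y, z in cm, a list of three; "grip": the opening, from -1 (shut) to 1 (fully open). In form: [{"delta_rot": [ax, ay, az], "xyz": [tx, ty, tz], "grip": grip}, ...]. A call has 1 to 12 rows; each row is the pose to reach, as a shift and turn from the pose commanded when the call began, along the tool's axes at that moment; what a row does not reach only later rows make up. A row lasts 1/10 s, in which the tool goes at most 50 mm and 8.59 degrees, less where a joint would pass 70% of its speed; a pose out of reach is approached as far as the arm can. A call with a gripper value outside its range is refused whole. The fingers move at their own pace and stop on an object; the grip force is fixed at half the most. Time passes only in rows, so rows that repeat a pose let the fingers close. It gives the time, the measured TCP pose, the force, the opening and the grip force at its end, in the units of the state.
- bot.state(): the state, without advancing time (a new reading comes with each control period).
- bot.get_image(name): name is "scene" or "side" or "wrist"; returns a dict with "frame" (420x560x3 uint8, red, green, blue), "fx", "fy", "cx", "cy" (pixels), "R" (3x3) and "t" (3): a world point X has camera coordinates R X + t. Camera axes: x right, y down, z forward; pixel columns grow to the right and rows downward; lengths in m; the calibration is good to about 2 mm. The wrist camera is an equidistant fisheye: a pixel r from the principal point sees the ray r / f radians off the axis. A picture is of the moment at which its call begins. There is no depth.
- bot.finish_job(): hands the job in; it is judged then, once.
The state is a dict: "t": time; "joints": joint angles; "joint_velocities": joint speeds; "joint_torque": joint torques, N m; "ee_pos": TCP position; "ee_rot": TCP orientation; "force": force on the tool from outside, world axes, zero at the start; "torque": the same for the moment, N m; "gripper_width": opening from 0.0 (shut) to 1.0 (fully open); "gripper_force": force on a finger pad.
Only numpy, scipy, OpenCV 4.12 (cv2) and the standard library are available. Lean on these libraries where they do the work, as an engineer would, in place of code of your own. Each camera call takes 0.05 s, during which the arm holds its last target. There are 200 camera calls.

## Working session

There is one attempt and no reset: what is moved stays moved. The work goes in short steps, Python scripts to look and compute and a tool call to move; the robot and the scene stay as the last step left them, time stands still between calls to the robot, and variables do not carry over. Pictures are saved under pics/ and viewed, at most 14 in all, crops included, and the job is handed in when it is done.

Besides the shell and the picture viewer there is one more tool, called by a JSON object that holds its "api" and its "payload". send_rows: Moves the arm, as the interface text tells. Its arguments: {"type":"object","properties":{"steps":{"type":"array"}},"required":["steps"]}

```bash
mkdir -p pics; ls; python3 - <<'E'
from plant import bot
import cv2,numpy as np
s=bot.state();print({k:np.round(v,3).tolist() for k,v in s.items()})
for n in ["scene","side"]:
    d=bot.get_image(n);cv2.imwrite(f"pics/{n}0.png",d["frame"][:,:,::-1])
    print(n,d["fx"],d["cx"],d["cy"],np.round(d["R"],3).tolist(),np.round(d["t"],3).tolist())
E
```

```text
pics
{'t': 0.0, 'joints': [-0.038, 0.116, 1.442, 0.0, 1.584, -0.038], 'joint_velocities': [-0.001, 0.001, 0.0, -0.001, 0.0, 0.001], 'joint_torque': [-0.002, -72.127, -62.261, 0.078, 0.024, -0.0], 'ee_pos': [0.675, 0.0, 0.217], 'ee_rot': [-0.0, 0.707, 0.707, -0.0], 'force': [0.044, -0.075, -0.418], 'torque': [-0.033, 0.02, -0.006], 'gripper_force': 0.0, 'gripper_width': 0.999}
scene 539.4366736736905 274.3405035418084 216.38794399459243 [[-0.438, 0.899, -0.008], [0.706, 0.339, -0.621], [-0.556, -0.278, -0.783]] [0.25, -0.381, 1.625]
side 483.6310366792783 284.494964001201 205.47514598813973 [[-0.979, -0.204, -0.013], [-0.145, 0.736, -0.662], [0.145, -0.646, -0.749]] [0.529, 0.133, 1.11]
```

View pics/scene0.png

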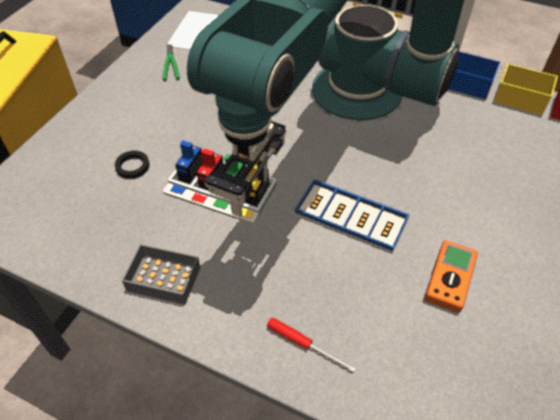

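View pics/side0.png

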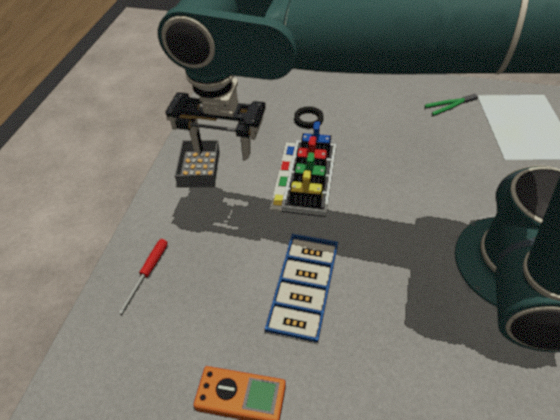

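The order along -y→+y in the cradle is blue, red, green, yellow (scene px tags 178,188 … 247,212). The rack is at +y, and the meter lies beyond it. Next I measure from the side and scene views.

```bash
cat > h.py <<'E'
import numpy as np,cv2
def plane(d,uv,z):
    uv=np.atleast_2d(uv).astype(float);R=np.array(d["R"]);t=np.array(d["t"])
    r=np.c_[(uv[:,0]-d["cx"])/d["fx"],(uv[:,1]-d["cy"])/d["fy"],np.ones(len(uv))]@R
    c=-R.T@t
    return (c+r*((z-c[2])/r[:,2])[:,None])[:,:2]
def fish(d,uv,z):
    uv=np.atleast_2d(uv).astype(float);R=np.array(d["R"]);t=np.array(d["t"])
    q=np.c_[(uv[:,0]-d["cx"])/d["fx"],(uv[:,1]-d["cy"])/d["fy"]];th=np.linalg.norm(q,axis=1)
    r=np.c_[q*(np.sin(th)/np.maximum(th,1e-9))[:,None],np.cos(th)]@R
    c=-R.T@t
    return (c+r*((z-c[2])/r[:,2])[:,None])[:,:2]
HUE={"red":[(0,6),(174,180)],"blue":[(105,125)],"yellow":[(22,32)],"green":[(50,80)]}
def mask(f,c,s=110,v=50):
    h=cv2.cvtColor(f,cv2.COLOR_RGB2HSV);m=np.zeros(f.shape[:2],np.uint8)
    for a,b in HUE[c]:m|=cv2.inRange(h,(a,s,v),(b,255,255))
    return m
def blobs(m,amin=15):
    n,l,st,ce=cv2.connectedComponentsWithStats(m)
    return [(ce[i],st[i],l==i) for i in range(1,n) if st[i,4]>=amin]
E
python3 - <<'E'
from plant import bot
from h import *
for n in ["side","scene"]:
    d=bot.get_image(n);print(n)
    for c in HUE:
        for ce,st,l in blobs(mask(d["frame"],c),25):
            p=plane(d,ce,.014)[0]
            if .3<p[0]<1 and abs(p[1])<.5: print(c,np.round(ce,1),st.tolist(),np.round(p,3))
    for ce,st,l in blobs(mask(d["frame"],"blue"),250):
        uv=np.argwhere(l)[:,::-1]; P=plane(d,uv,.022)
        if .3<P.mean(0)[0]<1 and abs(P.mean(0)[1])<.4:
            r=cv2.minAreaRect((P*1000).astype(np.float32));print("rack?",r)
E
```

```text
side
red [312.1 149.9] [297, 137, 31, 22, 317] [ 0.519 -0.278]
red [284.6 165.3] [281, 161, 9, 9, 62] [ 0.582 -0.202]
red [153.5 257.2] [140, 239, 27, 38, 419] [0.817 0.155]
blue [319.6 133.3] [313, 121, 17, 22, 166] [ 0.51  -0.352]
blue [306.  137.2] [302, 134, 10, 8, 44] [ 0.546 -0.328]
blue [290.  150.1] [287, 147, 7, 8, 43] [ 0.58  -0.265]
blue [300.  294.2] [265, 234, 72, 107, 794] [0.467 0.185]
yellow [306.6 184.5] [291, 170, 32, 26, 407] [ 0.511 -0.142]
yellow [277.9 199.5] [274, 195, 9, 10, 77] [ 0.574 -0.076]
green [310.5 166.2] [295, 153, 31, 23, 298] [ 0.513 -0.212]
green [282.7 181. ] [279, 177, 8, 9, 52] [ 0.575 -0.143]
rack? ((465.03143310546875, 160.57057189941406), (254.77951049804688, 111.30751037597656), 88.27349853515625)
scene
red [207.3 163.2] [196, 148, 26, 34, 457] [ 0.471 -0.245]
red [198.7 197.4] [192, 193, 15, 10, 94] [ 0.583 -0.204]
red [288.7 332.7] [267, 318, 45, 31, 573] [0.819 0.154]
blue [187.3 154.2] [177, 141, 23, 27, 338] [ 0.465 -0.31 ]
blue [181.3 170. ] [177, 168, 9, 5, 32] [ 0.521 -0.293]
blue [350.5 212.9] [296, 180, 112, 69, 756] [0.466 0.155]
blue [177.7 188.8] [171, 185, 14, 9, 76] [ 0.581 -0.267]
yellow [255.2 166. ] [253, 163, 5, 6, 25] [ 0.426 -0.126]
yellow [254.3 183.4] [251, 179, 10, 11, 45] [ 0.481 -0.1  ]
yellow [244.1 211.6] [241, 208, 8, 9, 49] [ 0.574 -0.08 ]
green [235.2 168.2] [227, 161, 16, 15, 134] [ 0.455 -0.17 ]
green [220.5 203.4] [214, 199, 14, 9, 75] [ 0.576 -0.145]
green [456.7 256.8] [447, 248, 21, 17, 169] [0.481 0.419]
rack? ((468.9307861328125, -302.3458557128906), (96.73666381835938, 52.85862350463867), 24.133012771606445)
rack? ((470.5833740234375, 157.5645294189453), (251.71902465820312, 116.60548400878906), 88.17231750488281)
```

{"api": "send_rows", "payload": {"steps": [{"delta_rot": [0,0,0],"xyz": [-1,-2,0],"grip": 1},{"delta_rot": [0,0,-1],"xyz": [-3,-6,0],"grip": 1},{"delta_rot": [0,0,-1.9],"xyz": [-5,-10.5,0],"grip": 1},{"delta_rot": [0,0,-1.9],"xyz": [-7,-14.5,0],"grip": 1},{"delta_rot": [0,0,-1.9],"xyz": [-8.1,-17.1,0],"grip": 1},{"delta_rot": [0,0,-1.9],"xyz": [-8.1,-17.1,0],"grip": 1},{"delta_rot": [0,0,-1.9],"xyz": [-8.1,-17.1,0],"grip": 1}]}}

```text
t: 0.9
ee_pos: [0.504, -0.0812, 0.2178]
ee_rot: [0.0, 0.696, 0.718, 0.0]
force: [0.0, 0.9, 0.2]
gripper_width: 1.0
gripper_force: 0.0
```

```bash
python3 - <<'E'
from plant import bot
from h import *
d=bot.get_image("wrist");f=d["frame"];cv2.imwrite("pics/w1.png",f[:,:,::-1])
print(d["fx"],d["cx"],d["cy"],np.round(d["R"],3).tolist(),np.round(-np.array(d["R"]).T@d["t"],3))
for c in HUE:
    for ce,st,l in blobs(mask(f,c),60): print(c,np.round(ce,1),st.tolist(),"tag",np.round(fish(d,ce,.014)[0],3),"top",np.round(fish(d,ce,.111)[0],3))
E
```

```text
325.19226210127806 279.0114899188673 208.14336699086715 [[0.999, 0.032, 0.001], [0.03, -0.954, 0.299], [0.01, -0.299, -0.954]] [0.501 0.003 0.385]
red [514.  30.] [505, 0, 18, 61, 969] tag [0.816 0.15 ] top [0.733 0.111]
red [335.1 273.8] [327, 263, 17, 23, 347] tag [ 0.581 -0.201] top [ 0.56  -0.148]
red [281.5 300.6] [249, 286, 65, 36, 1637] tag [ 0.513 -0.244] top [ 0.51 -0.18]
blue [246.   49.3] [196, 0, 103, 86, 1140] tag [0.462 0.071] top [0.473 0.053]
blue [329.4 311.5] [323, 303, 14, 18, 236] tag [ 0.58  -0.262] top [ 0.559 -0.193]
blue [278.7 361.6] [273, 352, 13, 20, 225] tag [ 0.513 -0.361] top [ 0.51  -0.266]
yellow [338.  179.2] [330, 165, 17, 30, 487] tag [ 0.574 -0.076] top [ 0.555 -0.055]
yellow [278. 195.] [241, 177, 74, 45, 2237] tag [ 0.503 -0.097] top [ 0.503 -0.071]
green [294.5 244.1] [281, 239, 29, 17, 182] tag [ 0.526 -0.16 ] top [ 0.519 -0.117]
green [263.9 244.4] [258, 240, 13, 12, 66] tag [ 0.488 -0.161] top [ 0.491 -0.119]
green [257.3 258.6] [245, 252, 25, 12, 239] tag [ 0.48  -0.181] top [ 0.485 -0.133]
green [276.2 280. ] [270, 275, 15, 9, 90] tag [ 0.505 -0.212] top [ 0.504 -0.156]
```

View pics/w1.png

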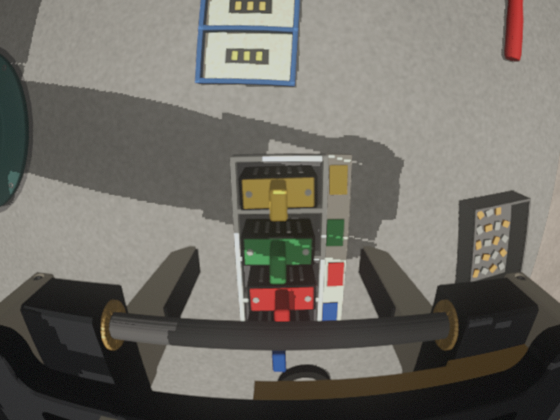

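The wrist view confirms it: yellow's grip block sits at about px (278,203), with green, red and blue below it in order. All tags agree to about 3 mm. Descending to yellow.

{"api": "send_rows", "payload": {"steps": [{"delta_rot": [0,0,0],"xyz": [0,0,2],"grip": 1},{"delta_rot": [0,0,0],"xyz": [0,0,6],"grip": 0.5},{"delta_rot": [0,0,0],"xyz": [0,0,9.5],"grip": 0},{"delta_rot": [0,0,0],"xyz": [0,0,11.5],"grip": 0},{"delta_rot": [0,0,0],"xyz": [0,0,12.2],"grip": 0},{"delta_rot": [0,0,0],"xyz": [0,0,12.2],"grip": -1},{"delta_rot": [0,0,0],"xyz": [0,0,12.2],"grip": -1},{"delta_rot": [0,0,0],"xyz": [0,0,12.2],"grip": -1},{"delta_rot": [0,0,0],"xyz": [0,0,12.2],"grip": -1},{"delta_rot": [0,0,0],"xyz": [0,0,12.2],"grip": -1},{"delta_rot": [0,0,0],"xyz": [0,0,12.2],"grip": -1},{"delta_rot": [0,0,0],"xyz": [0,0,12.2],"grip": -1}]}}

```text
t: 2.15
ee_pos: [0.5039, -0.081, 0.0956]
ee_rot: [-0.0, 0.695, 0.719, -0.0]
force: [-1.2, -0.3, 2.3]
gripper_width: 0.172
gripper_force: 29.8
```

{"api": "send_rows", "payload": {"steps": [{"delta_rot": [0,0,0],"xyz": [0,0,-1],"grip": -1},{"delta_rot": [0,0,0],"xyz": [0,0,-3.5],"grip": -1},{"delta_rot": [0,0,0],"xyz": [0,0,-6],"grip": -1},{"delta_rot": [0,0,1],"xyz": [2,-0.5,-7],"grip": -1},{"delta_rot": [0,0,2],"xyz": [6,-1.5,-7],"grip": -1},{"delta_rot": [0,0,3],"xyz": [10,-2.5,-7],"grip": -1},{"delta_rot": [0,0,3.7],"xyz": [13.5,-3.2,-7],"grip": -1},{"delta_rot": [0,0,3.7],"xyz": [14.8,-3.4,-7],"grip": -1},{"delta_rot": [0,0,3.7],"xyz": [14.8,-3.4,-7],"grip": -1}]}}

```text
t: 3.05
ee_pos: [0.4648, 0.0671, 0.1659]
ee_rot: [0.0, 0.717, 0.697, 0.0]
force: [-0.3, -0.4, -2.5]
gripper_width: 0.17
gripper_force: 30.0
```

```bash
python3 - <<'E'
from plant import bot
from h import *
print(bot.state()["ee_pos"])
d=bot.get_image("wrist");f=d["frame"];cv2.imwrite("pics/w2.png",cv2.resize(f[:,:,::-1],(784,588)))
m=mask(f,"blue")
for ce,st,l in blobs(m,300):
    uv=np.argwhere(l)[:,::-1]; P=fish(d,uv,.022)
    print(st,cv2.minAreaRect((P*1000).astype(np.float32)))
E
```

```text
[0.46483336 0.06705928 0.16590888]
[219   0  45 158 767] ((432.1711120605469, 184.67681884765625), (156.348876953125, 42.20994567871094), 88.3299331665039)
[287   0  47 137 694] ((498.01763916015625, 192.63418579101562), (135.45204162597656, 44.14775085449219), 88.55521392822266)
```

View pics/w2.png

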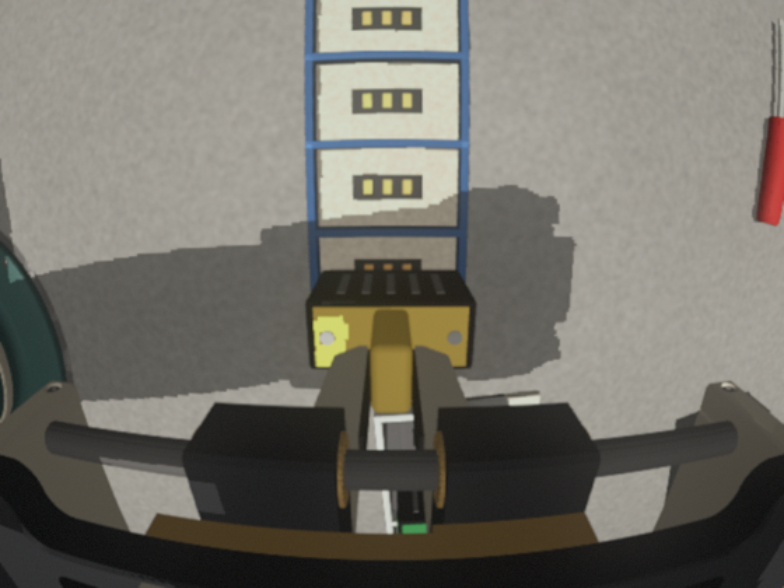

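```bash
python3 - <<'E'
from plant import bot
from h import *
d=bot.get_image("wrist")
print(fish(d,np.array([[388,232],[388,145],[388,57],[311,145],[465,145]])/1.4,.022))
E
```

```text
[[0.46422301 0.09544395]
 [0.46609119 0.15533188]
 [0.46794992 0.21634663]
 [0.41396687 0.1579217 ]
 [0.51817143 0.15463198]]
```

Rack centre refined to about (0.4665, 0.1575), yaw -0.03: dividers at px rows 232/145/57, module gripped square over slot one. Lowering with a 3 mm correction.

{"api": "send_rows", "payload": {"steps": [{"delta_rot": [0,0,0],"xyz": [-0.2,0,1],"grip": -1},{"delta_rot": [0,0,0],"xyz": [-0.3,-0.1,3],"grip": -1},{"delta_rot": [0,0,0],"xyz": [-0.3,-0.1,4.8],"grip": -1},{"delta_rot": [0,0,0],"xyz": [-0.3,-0.1,6],"grip": -1},{"delta_rot": [0,0,0],"xyz": [-0.3,-0.1,6.5],"grip": -1},{"delta_rot": [0,0,0],"xyz": [-0.3,-0.1,6.8],"grip": -1},{"delta_rot": [0,0,0],"xyz": [-0.3,-0.1,6.95],"grip": -1},{"delta_rot": [0,0,0],"xyz": [-0.3,-0.1,7],"grip": -1},{"delta_rot": [0,0,0],"xyz": [-0.3,-0.1,7],"grip": -1},{"delta_rot": [0,0,0],"xyz": [-0.3,-0.1,7],"grip": -1}]}}

```text
t: 4.15
ee_pos: [0.4642, 0.0629, 0.0959]
ee_rot: [0.0, 0.718, 0.696, 0.0]
force: [-0.6, -0.3, -3.1]
gripper_width: 0.172
gripper_force: 30.0
```

{"api": "send_rows", "payload": {"steps": [{"delta_rot": [0,0,0],"xyz": [0,0,0.05],"grip": -1},{"delta_rot": [0,0,0],"xyz": [0,0,0.1],"grip": -1},{"delta_rot": [0,0,0],"xyz": [0,0,0.1],"grip": -1}]}}

```text
t: 4.45
ee_pos: [0.4643, 0.0628, 0.0956]
ee_rot: [0.0, 0.718, 0.696, 0.0]
force: [-5.3, -1.3, 8.3]
gripper_width: 0.17
gripper_force: 30.0
```

{"api": "send_rows", "payload": {"steps": [{"delta_rot": [0,0,0],"xyz": [0,0,0],"grip": -0.4},{"delta_rot": [0,0,0],"xyz": [0,0,0],"grip": 0},{"delta_rot": [0,0,0],"xyz": [0,0,0],"grip": 0},{"delta_rot": [0,0,0],"xyz": [0,0,-1.5],"grip": 0},{"delta_rot": [0,0,0],"xyz": [0,0,-4.5],"grip": 0},{"delta_rot": [0,0,0],"xyz": [-1,0,-7],"grip": 0},{"delta_rot": [0,0,-1],"xyz": [-5,1,-8],"grip": 0},{"delta_rot": [0,0,-2],"xyz": [-9.5,2.4,-8],"grip": 0},{"delta_rot": [0,0,-3],"xyz": [-14,3.6,-8],"grip": 0},{"delta_rot": [0,0,-3.7],"xyz": [-18,4.5,-8],"grip": 0},{"delta_rot": [0,0,-3.7],"xyz": [-20.3,4.8,-8],"grip": 0},{"delta_rot": [0,0,-3.7],"xyz": [-20.3,4.8,-8],"grip": 0}]}}

```text
t: 5.65
ee_pos: [0.5058, -0.1441, 0.1753]
ee_rot: [0.0, 0.696, 0.718, -0.0]
force: [-0.3, 0.5, -0.2]
gripper_width: 0.498
gripper_force: 0.0
```

```bash
python3 - <<'E'
from plant import bot
from h import *
print(bot.state()["ee_pos"])
d=bot.get_image("wrist");f=d["frame"];cv2.imwrite("pics/w3.png",f[:,:,::-1])
E
```

```text
[ 0.5057682  -0.14411705  0.17531138]
```

View pics/w3.png

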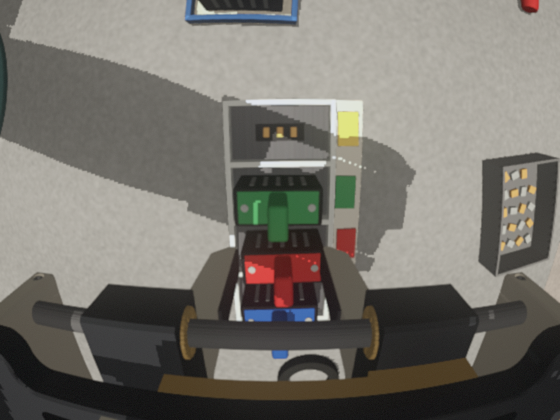

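The yellow slot is empty, and green's grip block (px 278,225) is aligned with the jaws. Descending to green.

{"api": "send_rows", "payload": {"steps": [{"delta_rot": [0,0,0],"xyz": [0.2,0,2],"grip": 0},{"delta_rot": [0,0,0],"xyz": [0.2,0,5],"grip": 0},{"delta_rot": [0,0,0],"xyz": [0.2,0,7.2],"grip": 0},{"delta_rot": [0,0,0],"xyz": [0.2,0,8],"grip": 0},{"delta_rot": [0,0,0],"xyz": [0.2,0,8],"grip": 0},{"delta_rot": [0,0,0],"xyz": [0.2,0,8],"grip": -1},{"delta_rot": [0,0,0],"xyz": [0.2,0,8],"grip": -1},{"delta_rot": [0,0,0],"xyz": [0.2,0,8],"grip": -1},{"delta_rot": [0,0,0],"xyz": [0.2,0,8],"grip": -1},{"delta_rot": [0,0,0],"xyz": [0.2,0,8],"grip": -1}]}}

```text
t: 6.7
ee_pos: [0.5055, -0.1396, 0.0947]
ee_rot: [0.0, 0.695, 0.719, 0.0]
force: [-2.5, 0.5, 4.3]
gripper_width: 0.174
gripper_force: 30.0
```

{"api": "send_rows", "payload": {"steps": [{"delta_rot": [0,0,0],"xyz": [0,0,-1.5],"grip": -1},{"delta_rot": [0,0,0],"xyz": [0,0,-5],"grip": -1},{"delta_rot": [0,0,0],"xyz": [0,0,-9],"grip": -1},{"delta_rot": [0,0,0],"xyz": [1.5,0,-12],"grip": -1},{"delta_rot": [0,0,1],"xyz": [5.5,-0.6,-13],"grip": -1},{"delta_rot": [0,0,2],"xyz": [10,-1.2,-13],"grip": -1},{"delta_rot": [0,0,3],"xyz": [14.5,-1.8,-13],"grip": -1},{"delta_rot": [0,0,3.7],"xyz": [19,-2.4,-13],"grip": -1},{"delta_rot": [0,0,3.7],"xyz": [23,-2.8,-13],"grip": -1},{"delta_rot": [0,0,3.7],"xyz": [26,-3.1,-13],"grip": -1},{"delta_rot": [0,0,3.7],"xyz": [26.9,-3.1,-13],"grip": -1},{"delta_rot": [0,0,3.7],"xyz": [26.9,-3.1,-13],"grip": -1}]}}

```text
t: 7.9
ee_pos: [0.4655, 0.129, 0.225]
ee_rot: [0.0, 0.717, 0.697, 0.0]
force: [-0.8, -0.7, -2.9]
gripper_width: 0.167
gripper_force: 30.0
```

```bash
python3 - <<'E'
from plant import bot
from h import *
print(bot.state()["ee_pos"])
d=bot.get_image("side");cv2.imwrite("pics/s2.png",d["frame"][80:380,150:450,::-1].repeat(2,0).repeat(2,1))
E
```

```text
[0.46552788 0.12897989 0.22503507]
```

View pics/s2.png

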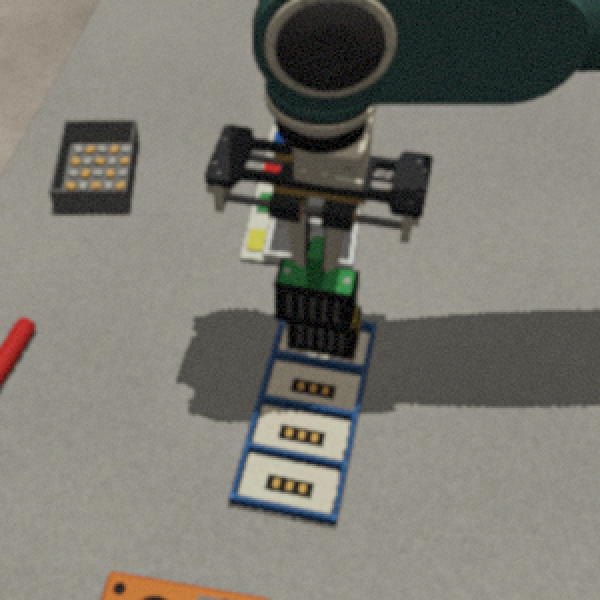

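Yellow stands upright in the first slot (crop px 325,335), and green hangs clear above slot two. Lowering.

{"api": "send_rows", "payload": {"steps": [{"delta_rot": [0,0,0],"xyz": [0,0,2],"grip": -1},{"delta_rot": [0,0,0],"xyz": [0,0,5.5],"grip": -1},{"delta_rot": [0,0,0],"xyz": [0,0,9],"grip": -1},{"delta_rot": [0,0,0],"xyz": [0,0,11.5],"grip": -1},{"delta_rot": [0,0,0],"xyz": [0,0,12.4],"grip": -1},{"delta_rot": [0,0,0],"xyz": [0,0,12.7],"grip": -1},{"delta_rot": [0,0,0],"xyz": [0,0,12.9],"grip": -1},{"delta_rot": [0,0,0],"xyz": [0,0,13],"grip": -1},{"delta_rot": [0,0,0],"xyz": [0,0,13.05],"grip": -1},{"delta_rot": [0,0,0],"xyz": [0,0,13.05],"grip": -1}]}}

```text
t: 8.95
ee_pos: [0.4659, 0.1283, 0.0945]
ee_rot: [0.0, 0.718, 0.696, 0.0]
force: [-0.7, -0.4, -1.0]
gripper_width: 0.171
gripper_force: 30.0
```

{"api": "send_rows", "payload": {"steps": [{"delta_rot": [0,0,0],"xyz": [0,0,0.05],"grip": -0.4},{"delta_rot": [0,0,0],"xyz": [0,0,0.05],"grip": 0},{"delta_rot": [0,0,0],"xyz": [0,0,0],"grip": 0},{"delta_rot": [0,0,0],"xyz": [0,0,-1.5],"grip": 0},{"delta_rot": [0,0,0],"xyz": [0,0,-4.5],"grip": 0},{"delta_rot": [0,0,0],"xyz": [-1,0,-7],"grip": 0},{"delta_rot": [0,0,-0.5],"xyz": [-5,0.7,-8],"grip": 0},{"delta_rot": [0,0,-1],"xyz": [-9.5,1.5,-8],"grip": 0},{"delta_rot": [0,0,-2],"xyz": [-14,2.2,-8],"grip": 0},{"delta_rot": [0,0,-3],"xyz": [-18.5,3,-8],"grip": 0},{"delta_rot": [0,0,-3.7],"xyz": [-23,3.7,-8],"grip": 0},{"delta_rot": [0,0,-3.7],"xyz": [-27,4.4,-8],"grip": 0}]}}

```text
t: 10.15
ee_pos: [0.5012, -0.1453, 0.1754]
ee_rot: [0.001, 0.695, 0.719, 0.0]
force: [1.4, 0.1, 0.4]
gripper_width: 0.494
gripper_force: 0.0
```

{"api": "send_rows", "payload": {"steps": [{"delta_rot": [0,0,0],"xyz": [-3.5,0.3,0],"grip": 0},{"delta_rot": [0,0,0],"xyz": [-5.8,0.4,0],"grip": 0},{"delta_rot": [0,0,0],"xyz": [-6.1,0.5,0],"grip": 0},{"delta_rot": [0,0,0],"xyz": [-6.1,0.5,0],"grip": 0}]}}

```text
t: 10.55
ee_pos: [0.5083, -0.204, 0.1746]
ee_rot: [0.0, 0.696, 0.718, 0.0]
force: [1.1, 0.0, -0.4]
gripper_width: 0.5
gripper_force: 0.0
```

```bash
python3 - <<'E'
from plant import bot
from h import *
print(bot.state()["ee_pos"])
d=bot.get_image("wrist");f=d["frame"];cv2.imwrite("pics/w4.png",f[:,:,::-1])
E
```

```text
[ 0.50825485 -0.20400917  0.17464556]
```

View pics/w4.png

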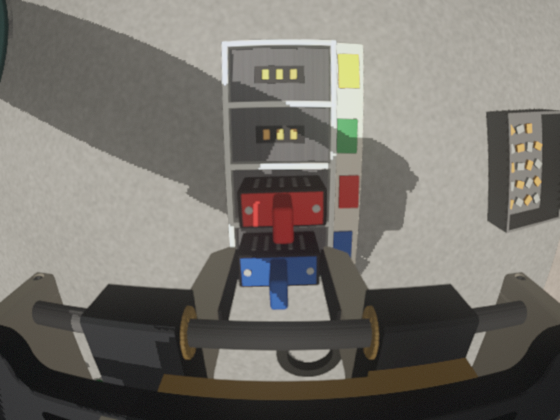

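Red's grip block (px 283,218) sits between the jaws just as green's did. Descending and gripping.

{"api": "send_rows", "payload": {"steps": [{"delta_rot": [0,0,0],"xyz": [0,0.1,2],"grip": 0},{"delta_rot": [0,0,0],"xyz": [0,0.1,5],"grip": 0},{"delta_rot": [0,0,0],"xyz": [0,0.1,7.2],"grip": 0},{"delta_rot": [0,0,0],"xyz": [0,0.1,7.9],"grip": 0},{"delta_rot": [0,0,0],"xyz": [0,0.1,7.9],"grip": 0},{"delta_rot": [0,0,0],"xyz": [0,0.1,7.9],"grip": -1},{"delta_rot": [0,0,0],"xyz": [0,0.1,7.9],"grip": -1},{"delta_rot": [0,0,0],"xyz": [0,0.1,7.9],"grip": -1},{"delta_rot": [0,0,0],"xyz": [0,0.1,7.9],"grip": -1},{"delta_rot": [0,0,0],"xyz": [0,0.1,7.9],"grip": -1}]}}

```text
t: 11.6
ee_pos: [0.5094, -0.2039, 0.0953]
ee_rot: [0.0, 0.695, 0.719, 0.0]
force: [1.3, 0.7, 1.7]
gripper_width: 0.167
gripper_force: 29.8
```

{"api": "send_rows", "payload": {"steps": [{"delta_rot": [0,0,0],"xyz": [0,0,-1.5],"grip": -1},{"delta_rot": [0,0,0],"xyz": [0,0,-5],"grip": -1},{"delta_rot": [0,0,0],"xyz": [0,0,-9],"grip": -1},{"delta_rot": [0,0,0],"xyz": [1.5,0,-12],"grip": -1},{"delta_rot": [0,0,0.5],"xyz": [5.5,-0.4,-13],"grip": -1},{"delta_rot": [0,0,1],"xyz": [10,-0.8,-13],"grip": -1},{"delta_rot": [0,0,2],"xyz": [14.5,-1.2,-13],"grip": -1},{"delta_rot": [0,0,3],"xyz": [19,-1.6,-13],"grip": -1},{"delta_rot": [0,0,3.7],"xyz": [23.5,-2,-13],"grip": -1},{"delta_rot": [0,0,3.7],"xyz": [28,-2.3,-13],"grip": -1},{"delta_rot": [0,0,3.7],"xyz": [32,-2.6,-13],"grip": -1},{"delta_rot": [0,0,3.7],"xyz": [34,-2.7,-13],"grip": -1}]}}

```text
t: 12.8
ee_pos: [0.4701, 0.1378, 0.226]
ee_rot: [-0.0, 0.717, 0.697, 0.0]
force: [-0.1, -0.7, -2.3]
gripper_width: 0.168
gripper_force: 30.0
```

{"api": "send_rows", "payload": {"steps": [{"delta_rot": [0,0,0],"xyz": [3,-0.2,0],"grip": -1},{"delta_rot": [0,0,0],"xyz": [4.7,-0.4,0],"grip": -1},{"delta_rot": [0,0,0],"xyz": [5.2,-0.4,0],"grip": -1},{"delta_rot": [0,0,0],"xyz": [5.2,-0.4,0],"grip": -1},{"delta_rot": [0,0,0],"xyz": [5.2,-0.4,0],"grip": -1}]}}

```text
t: 13.3
ee_pos: [0.4686, 0.1866, 0.2253]
ee_rot: [0.0, 0.718, 0.696, -0.0]
force: [0.5, -0.8, -2.4]
gripper_width: 0.166
gripper_force: 30.0
```

Lowering 13.0 cm, with +2 mm in y and -1 mm in x.

{"api": "send_rows", "payload": {"steps": [{"delta_rot": [0,0,0],"xyz": [0.2,-0.1,2],"grip": -1},{"delta_rot": [0,0,0],"xyz": [0.2,-0.1,5.5],"grip": -1},{"delta_rot": [0,0,0],"xyz": [0.2,-0.1,9],"grip": -1},{"delta_rot": [0,0,0],"xyz": [0.2,-0.1,11.5],"grip": -1},{"delta_rot": [0,0,0],"xyz": [0.2,-0.1,12.4],"grip": -1},{"delta_rot": [0,0,0],"xyz": [0.2,-0.1,12.7],"grip": -1},{"delta_rot": [0,0,0],"xyz": [0.2,-0.1,12.9],"grip": -1},{"delta_rot": [0,0,0],"xyz": [0.2,-0.1,13],"grip": -1},{"delta_rot": [0,0,0],"xyz": [0.2,-0.1,13.05],"grip": -1},{"delta_rot": [0,0,0],"xyz": [0.2,-0.1,13.05],"grip": -1}]}}

```text
t: 14.3
ee_pos: [0.468, 0.1894, 0.0953]
ee_rot: [0.0, 0.718, 0.696, 0.001]
force: [-0.0, -1.0, 0.4]
gripper_width: 0.168
gripper_force: 30.0
```

{"api": "send_rows", "payload": {"steps": [{"delta_rot": [0,0,0],"xyz": [0,0,0],"grip": -0.4},{"delta_rot": [0,0,0],"xyz": [0,0,0],"grip": 0},{"delta_rot": [0,0,0],"xyz": [0,0,0],"grip": 0},{"delta_rot": [0,0,0],"xyz": [0,0,-1.5],"grip": 0},{"delta_rot": [0,0,0],"xyz": [0,0,-4.5],"grip": 0},{"delta_rot": [0,0,0],"xyz": [-1,0,-7],"grip": 0},{"delta_rot": [0,0,-0.5],"xyz": [-5,0.7,-8],"grip": 0},{"delta_rot": [0,0,-1],"xyz": [-9.5,1.3,-8],"grip": 0},{"delta_rot": [0,0,-2],"xyz": [-14,1.9,-8],"grip": 0},{"delta_rot": [0,0,-3],"xyz": [-18.5,2.5,-8],"grip": 0},{"delta_rot": [0,0,-3.7],"xyz": [-23,3.1,-8],"grip": 0},{"delta_rot": [0,0,-3.7],"xyz": [-27,3.6,-8],"grip": 0}]}}

```text
t: 15.5
ee_pos: [0.4951, -0.0839, 0.1759]
ee_rot: [0.001, 0.695, 0.719, 0.0]
force: [0.6, 0.5, -0.4]
gripper_width: 0.501
gripper_force: 0.0
```

{"api": "send_rows", "payload": {"steps": [{"delta_rot": [0,0,0],"xyz": [-4.5,0.2,0],"grip": 0},{"delta_rot": [0,0,0],"xyz": [-9,0.4,0],"grip": 0},{"delta_rot": [0,0,0],"xyz": [-13.5,0.6,0],"grip": 0},{"delta_rot": [0,0,0],"xyz": [-17,0.8,0],"grip": 0},{"delta_rot": [0,0,0],"xyz": [-18.3,0.9,0],"grip": 0},{"delta_rot": [0,0,0],"xyz": [-18.3,0.9,0],"grip": 0},{"delta_rot": [0,0,0],"xyz": [-18.3,0.9,0],"grip": 0}]}}

```text
t: 16.2
ee_pos: [0.5102, -0.2636, 0.1749]
ee_rot: [-0.0, 0.695, 0.719, 0.0]
force: [0.0, 0.4, -0.3]
gripper_width: 0.496
gripper_force: 0.0
```

```bash
python3 - <<'E'
from plant import bot
from h import *
d=bot.get_image("wrist");f=d["frame"];cv2.imwrite("pics/w5.png",f[:,:,::-1])
d=bot.get_image("side");cv2.imwrite("pics/s3.png",d["frame"][80:420,150:450,::-1])
E
```

```text
(no output)
```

View pics/w5.png

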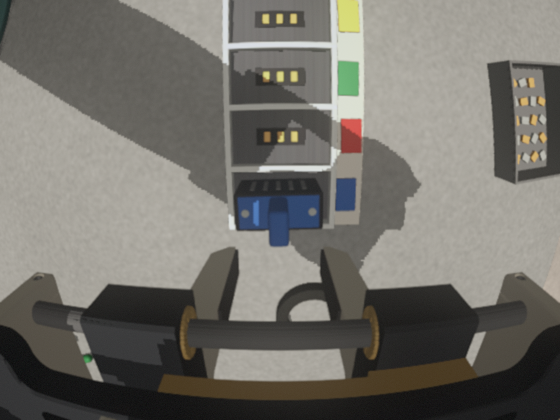

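View pics/s3.png

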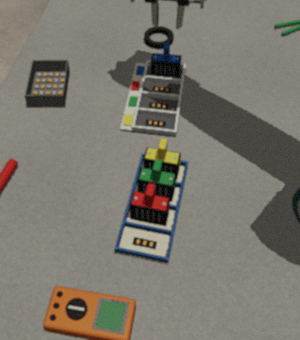

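Yellow, green and red stand upright in slots 1–3 of the rack, and blue's grip block (px 278,222) is about 2 mm off in y. Correcting and gripping.

{"api": "send_rows", "payload": {"steps": [{"delta_rot": [0,0,0],"xyz": [-0.2,0,2],"grip": 0},{"delta_rot": [0,0,0],"xyz": [-0.2,0,5],"grip": 0},{"delta_rot": [0,0,0],"xyz": [-0.2,0,7.2],"grip": 0},{"delta_rot": [0,0,0],"xyz": [-0.2,0,7.9],"grip": 0},{"delta_rot": [0,0,0],"xyz": [-0.2,0,7.9],"grip": 0},{"delta_rot": [0,0,0],"xyz": [-0.2,0,7.9],"grip": -1},{"delta_rot": [0,0,0],"xyz": [-0.2,0,7.9],"grip": -1},{"delta_rot": [0,0,0],"xyz": [-0.2,0,7.9],"grip": -1},{"delta_rot": [0,0,0],"xyz": [-0.2,0,7.9],"grip": -1},{"delta_rot": [0,0,0],"xyz": [-0.2,0,7.9],"grip": -1}]}}

```text
t: 17.3
ee_pos: [0.5103, -0.2664, 0.0958]
ee_rot: [0.0, 0.695, 0.719, 0.0]
force: [-1.1, 0.6, 3.1]
gripper_width: 0.171
gripper_force: 29.9
```

{"api": "send_rows", "payload": {"steps": [{"delta_rot": [0,0,0],"xyz": [0,0,-1.5],"grip": -1},{"delta_rot": [0,0,0],"xyz": [0,0,-5],"grip": -1},{"delta_rot": [0,0,0],"xyz": [0,0,-9],"grip": -1},{"delta_rot": [0,0,0],"xyz": [1.5,0,-12],"grip": -1},{"delta_rot": [0,0,0.5],"xyz": [5.5,-0.4,-13],"grip": -1},{"delta_rot": [0,0,1],"xyz": [10,-0.8,-13],"grip": -1},{"delta_rot": [0,0,2],"xyz": [14.5,-1.2,-13],"grip": -1},{"delta_rot": [0,0,3],"xyz": [19,-1.5,-13],"grip": -1},{"delta_rot": [0,0,3.7],"xyz": [23.5,-1.8,-13],"grip": -1},{"delta_rot": [0,0,3.7],"xyz": [28,-2,-13],"grip": -1},{"delta_rot": [0,0,3.7],"xyz": [32,-2.2,-13],"grip": -1},{"delta_rot": [0,0,3.7],"xyz": [34,-2.3,-13],"grip": -1}]}}

```text
t: 18.5
ee_pos: [0.4753, 0.0753, 0.2266]
ee_rot: [0.0, 0.717, 0.697, 0.001]
force: [-0.2, -0.6, -2.7]
gripper_width: 0.171
gripper_force: 30.0
```

{"api": "send_rows", "payload": {"steps": [{"delta_rot": [0,0,0],"xyz": [4.5,-0.3,0],"grip": -1},{"delta_rot": [0,0,0],"xyz": [9,-0.6,0],"grip": -1},{"delta_rot": [0,0,0],"xyz": [13,-0.9,0],"grip": -1},{"delta_rot": [0,0,0],"xyz": [16.5,-1.1,0],"grip": -1},{"delta_rot": [0,0,0],"xyz": [17.6,-1.1,0],"grip": -1},{"delta_rot": [0,0,0],"xyz": [17.6,-1.1,0],"grip": -1},{"delta_rot": [0,0,0],"xyz": [17.6,-1.1,0],"grip": -1}]}}

```text
t: 19.2
ee_pos: [0.4705, 0.2484, 0.2258]
ee_rot: [0.0, 0.718, 0.696, -0.0]
force: [-0.1, -0.6, -3.3]
gripper_width: 0.166
gripper_force: 30.0
```

{"api": "send_rows", "payload": {"steps": [{"delta_rot": [0,0,0],"xyz": [0.2,-0.1,2],"grip": -1},{"delta_rot": [0,0,0],"xyz": [0.2,-0.1,5.5],"grip": -1},{"delta_rot": [0,0,0],"xyz": [0.2,-0.1,9],"grip": -1},{"delta_rot": [0,0,0],"xyz": [0.2,-0.1,11.5],"grip": -1},{"delta_rot": [0,0,0],"xyz": [0.2,-0.1,12.4],"grip": -1},{"delta_rot": [0,0,0],"xyz": [0.2,-0.1,12.7],"grip": -1},{"delta_rot": [0,0,0],"xyz": [0.2,-0.1,12.9],"grip": -1},{"delta_rot": [0,0,0],"xyz": [0.2,-0.1,13],"grip": -1},{"delta_rot": [0,0,0],"xyz": [0.2,-0.1,13.05],"grip": -1},{"delta_rot": [0,0,0],"xyz": [0.2,-0.1,13.05],"grip": -1}]}}

```text
t: 20.2
ee_pos: [0.4699, 0.2511, 0.0957]
ee_rot: [0.0, 0.718, 0.696, 0.0]
force: [-0.7, -0.2, -0.1]
gripper_width: 0.171
gripper_force: 30.0
```

In contact with the floor (weight unloaded). Releasing, rising and backing away.

{"api": "send_rows", "payload": {"steps": [{"delta_rot": [0,0,0],"xyz": [0,0,0],"grip": -0.4},{"delta_rot": [0,0,0],"xyz": [0,0,0],"grip": 0},{"delta_rot": [0,0,0],"xyz": [0,0,0],"grip": 0},{"delta_rot": [0,0,0],"xyz": [0,0,-1.5],"grip": 0},{"delta_rot": [0,0,0],"xyz": [0,0,-4.5],"grip": 0},{"delta_rot": [0,0,0],"xyz": [0,0,-8],"grip": 0},{"delta_rot": [0,0,0],"xyz": [-3,0,-11],"grip": 0},{"delta_rot": [0,0,0],"xyz": [-7,1,-12],"grip": 0},{"delta_rot": [0,0,0],"xyz": [-11,2,-12],"grip": 0},{"delta_rot": [0,0,0],"xyz": [-15,3,-12],"grip": 0},{"delta_rot": [0,0,0],"xyz": [-18,3,-12],"grip": 0},{"delta_rot": [0,0,0],"xyz": [-18,3,-12],"grip": 0}]}}

```text
t: 21.4
ee_pos: [0.494, 0.0674, 0.2163]
ee_rot: [0.001, 0.719, 0.695, 0.0]
force: [-0.2, 0.8, -0.6]
gripper_width: 0.501
gripper_force: 0.0
```

```bash
python3 - <<'E'
from plant import bot
from h import *
d=bot.get_image("wrist");f=d["frame"]
e=bot.get_image("side")["frame"][60:420,200:400]
cv2.imwrite("pics/end.png",np.hstack([cv2.resize(e,(233,420)),f])[:,:,::-1])
E
```

```text
(no output)
```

View pics/end.png

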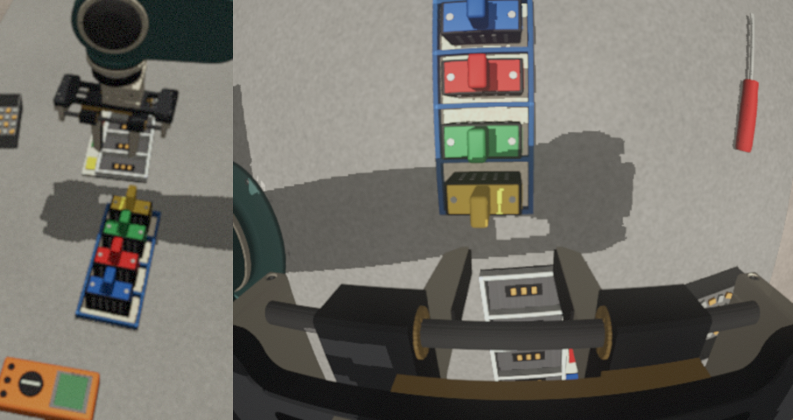

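All four modules stand inside their slots, left to right blue, red, green, yellow, which is the cradle's order reversed. The meter has not moved. Handing in.

```bash
python3 -c "
from plant import bot
print(bot.finish_job())"
```

```text
the job is handed in; nothing more can be done
None
```

The four modules now stand upright in the blue rack, left to right blue, red, green, yellow (the cradle's order reversed); the meter was left untouched and I handed the job in after about 21 s of the 93 s allowed.

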